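Push the lunchbox between pan and jar to the end of the shelf

TASK

Push the purple lunchbox along the clear shelf, lengthwise through the narrow gap between the steel chai pan and the glass jar, until its leading end rests squarely against the middle of the white stop strip at the shelf's other end, then move clear of it. Just push it along: do not lift or tip it, and leave the steel cup, the spice tin, the bowl and the bamboo spoon where they are.

Things in the scene. Friction and masses are not known exactly. Their poses are not given: they have to be found in the camera images.
- lunchbox: Loose purple lunchbox with lilac lid, a block with rounded edges, 95 mm wide (its x), 130 mm long (its y), 55 mm high, 0.3 to 0.55 kg. Origin: centre of its underside. It starts on the shelf 190 to 235 mm before the gap (-y), up to 35 mm off the gap's centre line and turned up to 0.3 rad. It slides under a few newtons and stops when no longer pushed.
- shelf: Fixed clear acrylic board on the counter, 12 mm thick, x -180 to 150 mm, y -345 to 215 mm in its frame. Origin: at counter level under the middle of the gap; y runs along the shelf from the lunchbox's end through the gap to the stop, x across it, away from the robot. Its yaw varies by up to 0.25 rad. Pan, jar and stop strip are fixed on it and never move.
- pan (a point): Centre of the fixed round steel chai pan's foot, on the shelf's top face (12 mm above the counter), axes as the shelf's, 111.5 mm from the gap's middle on the -x side. Outer radius 60 mm, rim 72 mm above the counter. Its black handle points diagonally to -x +y, reaching 175 mm from this point and 75 mm above the counter.
- jar (a point): Centre of the fixed round glass jar's foot, on the shelf's top face, axes as the shelf's, 96.5 mm from the gap's middle on the +x side. Radius 45 mm, steel lid, top 77 mm above the counter.
- gap (a point): Middle of the gap between pan and jar, on the shelf's top face (12 mm above the counter), axes as the shelf's. The gap is 103 mm wide along x at its narrowest, 8 mm more than the lunchbox's width.
- stop (a point): Middle of the near face (facing -y, towards the gap) of the fixed white stop strip, at the level of the shelf's top face, axes as the shelf's, 200 mm beyond the gap along y. The strip is 200 mm long along x, 12 mm thick and stands 30 mm above the shelf. With the lunchbox resting against it lengthwise, the lunchbox's origin is 65 mm before this point.
- katori: Loose small steel cup, 66 mm across, 35 mm high, upright on the shelf near the stop, on the pan's side. Origin: centre of its underside. Leave alone.
- spice_tin: Loose spice tin with a yellow band, 44 mm across, 55 mm high, upright on the shelf near the stop, on the jar's side. Origin: centre of its underside. Leave alone.
- bowl: Loose white ceramic bowl, 110 mm across, 45 mm high, on the counter past the stop end of the shelf. Origin: centre of its underside. Leave alone.
- spoon: Loose bamboo spoon, 210 mm long along its x, 34 mm wide, 12 mm high, lying on the counter along the shelf's side farther from the robot. Origin: on its underside, under the handle, 106 mm from both ends. Leave alone.

How it is judged:
By the outcome, as a careful person would: the job done as asked, in the order asked, and still so for the second after the job is handed in, with the robot touching nothing.
It also fails if it takes over 72 s, if anything falls off the work surface, if the arm or the gripper's body presses on something with over 40 N, if the wrist force passes 120 N, or if a joint passes its speed limit or range.

ROBOT

A 6-joint arm with a two-finger parallel gripper is mounted at the origin on the work surface. World frame = base frame: x ahead of the robot, y to its left, z up, the work surface at z = 0. Lengths are in m, angles in rad, forces in N, time in s.
With the tool pointing down it reaches from about 0.35 to 0.85 m from the base axis. Payload 8.1 kg.
Tool frame: the origin (TCP) lies on the mounting face of the last link; the fingertips stand 186 mm ahead of it and the grasp point (between the pads) lies 167 mm ahead of it (grip_point_offset is the distance from the TCP to the grasp point, in m); z points along the fingers, y is the direction in which the jaws open and shut (so a half turn about z gives the same grasp; the last joint's range is limited). The gripper opens to 93 mm and grips with 3 to 60 N. Pads are 15 mm wide; open, the fingers measure 128 mm over their backs; the gripper's body (75 mm by 188 mm) begins 65 mm behind the grasp point.
Start: joints at [-1.213, 0.13, 1.488, -0, 1.523, -0.085], TCP at [0.257, -0.542, 0.405] pointing down, gripper open.
Joint ranges: [-2.96, 2.96], [-0.89, 2.26], [0.02, 2.5], [-1.34, 4.48], [0, 2.73], [-2.66, 2.66]. Speed limits (rad/s): [2.39, 2.39, 2.79, 3.14, 3.14, 3.14].

INTERFACE

Orientations are given as a rotation vector (axis times angle).
In Python, from plant import read_state, read_camera, close_job, grip_point_offset gives the robot as it stands.
- The arm moves only by the shell command python3 -m creep 'ROWS' [OPENING] [FORCE]. ROWS is JSON, a list of rows, each a list of 2 entries, a list of its own where there are three numbers: the shift along the tool's x, y, z in cm, then the turn, a rotation vector about the tool's x, y, z in degrees. In form: [[[tx, ty, tz], [rx, ry, rz]], ...]. A call has 1 to 12 rows; each row shifts and turns the commanded pose from where the row before left it, along the tool's axes as they then stand; what a row does not reach is not made up. A row lasts 1/12 s, in which the tool goes at most 41.7 mm and 7.16 degrees, less where a joint would pass 70% of its speed; a pose out of reach is approached as far as the arm can. A call is refused whole if a number of a shift passes 4.17 or a number of a turn 7.16, either way. A call with a gripper value outside its range is refused whole. OPENING is the opening in per cent of the stroke, from 0 (shut) to 100 (fully open), set as the call begins (- or left out, the last holds). The fingers move at their own pace and stop on an object; FORCE is the grip in N (left out, the last holds). Time passes only in rows, so rows that do not move let the fingers close. It gives the time, the measured TCP pose, the force and the opening at its end, in the units of the state.
- read_state(): the state, without advancing time (a new reading comes with each control period).
- read_camera(name): name is "side" or "top" or "wrist"; returns a dict with "img" (480x640x3 uint8, red, green, blue), "K" (3x3 intrinsics, pixels), "k1" (the pictures are not rectified: a ray, as slopes to the right and down, at radius r is drawn at 1 + k1 r^2 times it, then the intrinsics apply), "T" (4x4, takes a point from camera to world coordinates). Camera axes: x right, y down, z forward; pixel columns grow to the right and rows downward; lengths in m; the calibration is good to about 2 mm. A picture is of the moment at which its call begins. There is no depth.
- close_job(): hands the job in, once; it reports no verdict.
The state is a dict: "t": time; "q": joint angles; "dq": joint speeds; "joint_torque": joint torques, N m; "tool_pos": TCP position; "orientation": TCP orientation; "force": force on the tool from outside, world axes, zero at the start; "wrist_torque": the same for the moment, N m; "opening": finger opening in m.
Only numpy, scipy, OpenCV 4.12 (cv2) and the standard library are available. Lean on these libraries where they do the work, as an engineer would, in place of code of your own. Each camera call takes 0.05 s, during which the arm holds its last target.

## Working session

There is one attempt and no reset: what is moved stays moved. The work goes in short steps, Python scripts to look and compute and a shell command to move; the robot and the scene stay as the last step left them, time stands still between calls to the robot, and variables do not carry over. Pictures are saved under pics/ and viewed, and the job is handed in when it is done.

```bash
ls; mkdir -p pics
python3 - <<'E'
from plant import *
import cv2
s=read_state(); print({k:s[k] for k in('t','tool_pos','orientation','force','opening')}, grip_point_offset)
for n in('side','top','wrist'):
    c=read_camera(n); cv2.imwrite(f'pics/{n}0.png',c['img'][:,:,::-1]); print(n,c['K'],c['k1'],c['T'])
E
```

```text
pics
{'t': 0.0, 'tool_pos': array([ 0.2570247 , -0.54189848,  0.40369689]), 'orientation': array([-3.06311124e+00, -6.89475344e-01,  3.53530464e-04]), 'force': array([-0.21589041, -0.52860364,  0.28495358]), 'opening': 0.09312993801214423} 0.1673
side [[532.77804261   0.         321.839019  ]
 [  0.         532.77804261 241.12218655]
 [  0.           0.           1.        ]] -0.13083955480937207 [[ 0.9730417  -0.14988745  0.17528152  0.41016687]
 [-0.23052419 -0.65503736  0.71957255 -0.60466207]
 [ 0.00696104 -0.74058072 -0.67193135  0.71812521]
 [ 0.          0.          0.          1.        ]]
top [[600.4012435    0.         310.99806286]
 [  0.         600.4012435  236.25405582]
 [  0.           0.           1.        ]] -0.18253002155767567 [[-6.37412174e-02 -9.73343795e-01  2.20315486e-01  3.28507674e-01]
 [-9.97966323e-01  6.20522888e-02 -1.45853480e-02  1.11447083e-01]
 [ 5.25477823e-04 -2.20797123e-01 -9.75319617e-01  1.18193932e+00]
 [ 0.00000000e+00  0.00000000e+00  0.00000000e+00  1.00000000e+00]]
wrist [[421.23314498   0.         315.50341715]
 [  0.         421.23314498 240.52955766]
 [  0.           0.           1.        ]] 0.003589674883339083 [[ 0.42828178 -0.86187    -0.27157838  0.33438162]
 [-0.90364463 -0.40883125 -0.1276064  -0.50656803]
 [-0.0010496   0.30006184 -0.95391917  0.38301729]
 [ 0.          0.          0.          1.        ]]
```

View pics/top0.png

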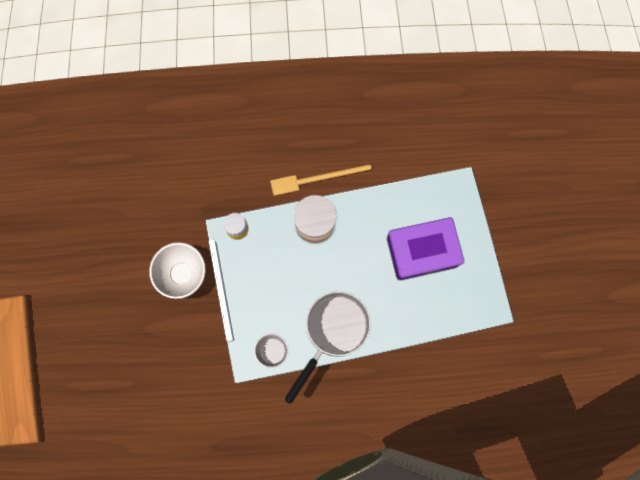

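View pics/side0.png

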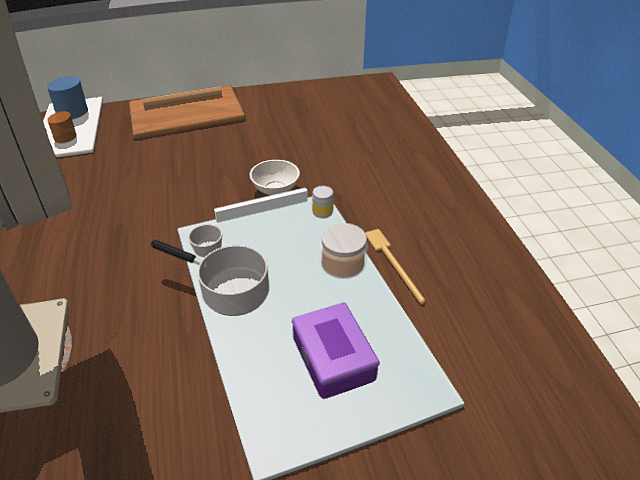

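View pics/wrist0.png

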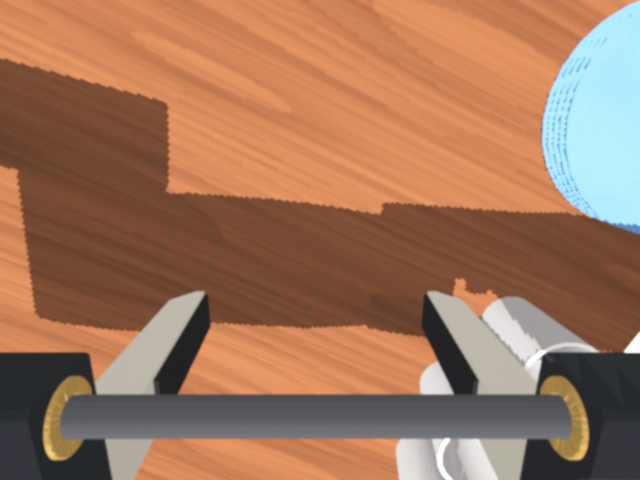

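The top view shows the lunchbox around (427,248), the pan at (339,324), the jar at (316,218) and the strip from (212,241) to (231,340). The shelf corners are near (206,219), (471,167), (513,321) and (235,382). I'll enlarge this next.

```bash
cat > h.py <<'E'
from plant import *
import cv2, numpy as np
def ray(c,uv):
    uv=np.atleast_2d(np.float64(uv)).reshape(-1,1,2)
    n=cv2.undistortPoints(uv,c['K'],np.array([c['k1'],0,0,0.]),None,None).reshape(-1,2) if 0 else cv2.undistortPointsIter(uv,c['K'],np.array([c['k1'],0,0,0.]),None,None,(3,60,1e-10)).reshape(-1,2)
    d=np.c_[n,np.ones(len(n))]@c['T'][:3,:3].T
    return c['T'][:3,3],d
def px(c,uv,z):
    o,d=ray(c,uv); z=np.broadcast_to(z,(len(d),))
    return o+d*((z-o[2])/d[:,2])[:,None]
def proj(c,P):
    P=np.atleast_2d(np.float64(P)); T=np.linalg.inv(c['T'])
    p=P@T[:3,:3].T+T[:3,3]
    return cv2.projectPoints(p,np.zeros(3),np.zeros(3),c['K'],np.array([c['k1'],0,0,0.]))[0].reshape(-1,2)
def crop(c,x0,y0,w,h,f,name):
    im=cv2.resize(c['img'][y0:y0+h,x0:x0+w,::-1],None,fx=f,fy=f,interpolation=cv2.INTER_CUBIC); cv2.imwrite('pics/'+name,im)
E
python3 - <<'E'
import cv2
for n,(x,y,w,h,f) in {'top_a':(370,150,150,190,3),'top_b':(195,150,200,250,2.4),'side_a':(270,290,200,130,4)}.items():
    im=cv2.imread('pics/%s0.png'%n[:-2]); cv2.imwrite(f'pics/{n}.png',cv2.resize(im[y:y+h,x:x+w],None,fx=f,fy=f,interpolation=cv2.INTER_CUBIC))
E
```

```text
(no output)
```

View pics/top_a.png

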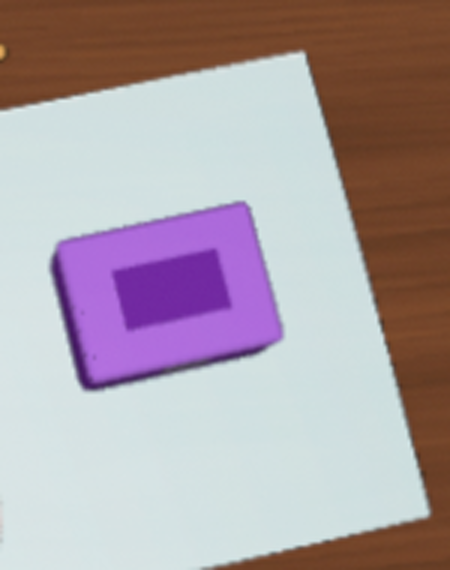

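View pics/top_b.png

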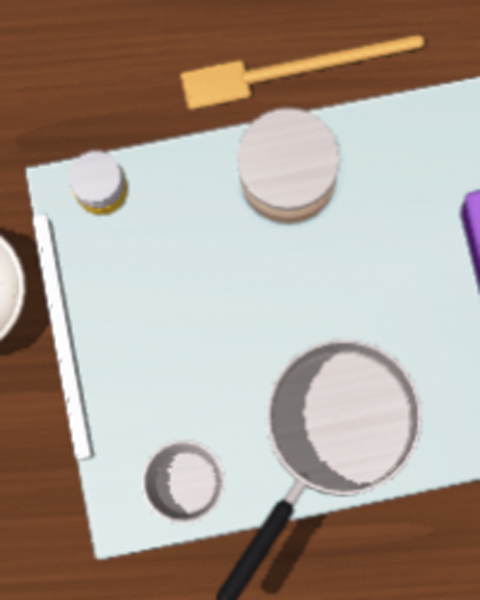

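View pics/side_a.png

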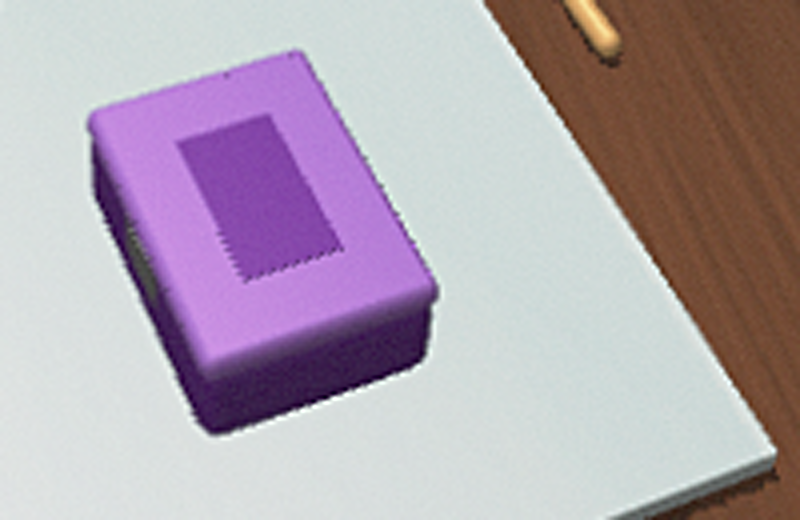

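Run:
```python
from h import *
c=read_camera('top'); s=read_camera('side')
cor=px(c,[[206.2,220],[471.3,167],[513.3,321.7],[235.4,382.5]],.012)
L=np.array([[.15,.215],[.15,-.345],[-.18,-.345],[-.18,.215]])
# rigid fit
A=L-L.mean(0);B=cor[:,:2]-cor[:,:2].mean(0)
th=np.arctan2((A[:,0]*B[:,1]-A[:,1]*B[:,0]).sum(),(A*B).sum())
R=np.array([[np.cos(th),-np.sin(th)],[np.sin(th),np.cos(th)]])
t=cor[:,:2].mean(0)-R@L.mean(0)
print('shelf',th,t,'res mm',(cor[:,:2]-(L@R.T+t))*1e3)
def loc(P): return (np.atleast_2d(P)[:,:2]-t)@R
print('jar',loc(px(c,[315,216.2],.077)),'pan',loc(px(c,[338.3,323.8],.072)))
print('strip',loc(px(c,[[214.2,239.2],[232.5,340]],.042)))
pt=px(c,[[407.7,240],[442.3,233.3],[447,252],[412.3,260]],.067)
print('patch',pt,loc(pt),loc(pt.mean(0)))
l=loc(pt);
for a,b in((0,1),(3,2),(0,3),(1,2)): print(np.linalg.norm(l[a]-l[b]),np.arctan2(*(l[a]-l[b])[::1]))
ps=px(s,np.array([[176,143],[270,114],[343,249],[247,283]])/4+[270,290],.067);print('side patch',loc(ps),loc(ps.mean(0)))
sc=px(s,[[463.5,404]],.012);print('side shelf corner',loc(sc))
```

```text
shelf 0.14204839654113757 [0.52257507 0.07030402] res mm [[-0.73577824 -1.12403019]
 [-0.5808297   0.79405042]
 [ 0.42061465  0.91008228]
 [ 0.89599329 -0.58010251]]
jar [[0.09517582 0.0010685 ]] pan [[-0.11261525  0.00083426]]
strip [[ 0.09905962  0.20120601]
 [-0.10020846  0.20110847]]
patch [[ 0.56128397 -0.08914253  0.067     ]
 [ 0.57010779 -0.15763897  0.067     ]
 [ 0.53302825 -0.16268191  0.067     ]
 [ 0.52202263 -0.09413059  0.067     ]] [[ 0.01574599 -0.16332068]
 [ 0.01478381 -0.23237643]
 [-0.02263621 -0.23211919]
 [-0.02382608 -0.16270023]] [[-0.00398312 -0.19762913]]
0.06906244909867001 0.013932363428749685
0.06942915321687862 -0.017138785809195537
0.03957692965998638 1.58647408626004
0.03742090495501885 1.577670667232598
side patch [[-0.02286653 -0.16358101]
 [ 0.01675517 -0.16335322]
 [ 0.01709082 -0.23303501]
 [-0.02193289 -0.23416005]] [[-0.00273835 -0.19853232]]
side shelf corner [[ 0.14802034 -0.34541   ]]
```

The shelf fit is consistent to about 1 mm: yaw 0.142, jar and pan within 1.3 mm of their given places. The lunchbox lies near (-3,-198) mm in shelf axes and is already almost aligned. My plan is to push it with two part-closed fingers on its rear end, with tool +x along shelf +y.

```bash
cat >> h.py <<'E'
from scipy.spatial.transform import Rotation as Ro
TH=0.14205; O=np.array([.52258,.07030])
RS=np.array([[np.cos(TH),-np.sin(TH)],[np.sin(TH),np.cos(TH)]])
def loc(P): return (np.atleast_2d(P)[:,:2]-O)@RS
def wor(x,y,z): return np.r_[RS@[x,y]+O,z]
def goal(x,y,z,s=None):
    """tool shift (cm) to shelf x,y (m), tcp z; printed with attitude relative to goal (tool x=shelf y, y=shelf x)"""
    s=s or read_state(); R=Ro.from_rotvec(s['orientation'])
    G=Ro.from_matrix(np.c_[np.r_[RS[:,1],0],np.r_[RS[:,0],0],[0,0,-1]])
    print('t',round(s['t'],2),'shelf tcp mm',(loc(s['tool_pos'])*1e3).round(1),'z',s['tool_pos'][2].round(4),'F shelf',(s['force'][:2]@RS).round(2),s['force'][2].round(2),'open',round(s['opening'],4))
    print('turn deg tool axes',(R.inv()*G).as_rotvec(degrees=True).round(2),'shift cm (now axes)',(R.inv().apply(wor(x,y,z)-s['tool_pos'])*100).round(2),'(goal axes)',(G.inv().apply(wor(x,y,z)-s['tool_pos'])*100).round(2))
E
python3 -m creep '[[[0,0,0],[0,0,-6.6]],[[0,0,0],[0,0,-6.6]],[[0,0,0],[0,0,-6.6]],[[0,0,0],[0,0,-6.6]],[[0,0,0],[0,0,-6.6]],[[0,0,0],[0,0,-6.6]],[[0,0,0],[0,0,-6.6]],[[0,0,0],[0,0,-6.6]],[[0,0,0],[0,0,-6.6]],[[0,0,0],[0,0,-6.6]],[[0,0,0],[0,0,-6.6]],[[0,0,0],[0,0,0]]]' 48 20
python3 -c "
from h import *
goal(-.003,-.305,.30)"
```

```text
t: 1.25
tool_pos: [0.2571, -0.5421, 0.4045]
orientation: [-2.055, -2.376, -0.0]
force: [-0.6, 0.3, 0.1]
opening: 0.0445
t 1.25 shelf tcp mm [[-349.5 -568.6]] z 0.4045 F shelf [-0.51  0.35] 0.11 open 0.0445
turn deg tool axes [-0.01 -0.02  0.15] shift cm (now axes) [26.27 34.72 10.46] (goal axes) [26.36 34.65 10.45]
```

```bash
python3 -m creep '[[[2.2,2.9,0.8],[0,0,0.15]],[[2.2,2.9,0.8],[0,0,0]],[[2.2,2.9,0.8],[0,0,0]],[[2.2,2.9,0.8],[0,0,0]],[[2.2,2.9,0.8],[0,0,0]],[[2.2,2.9,0.8],[0,0,0]],[[2.2,2.9,0.8],[0,0,0]],[[2.2,2.9,0.8],[0,0,0]],[[2.2,2.9,0.8],[0,0,0]],[[2.2,2.9,0.8],[0,0,0]],[[2.2,2.9,0.8],[0,0,0]],[[2.1,2.8,0.8],[0,0,0]]]'
python3 -m creep '[[[0,0,0],[0,0,0]],[[0,0,0],[0,0,0]]]'
python3 -c "
from h import *
goal(-.003,-.305,.214)
for n in ('wrist','top'):
  c=read_camera(n); cv2.imwrite('pics/%s1.png'%n,c['img'][:,:,::-1])"
```

```text
t: 2.25
tool_pos: [0.5661, -0.2326, 0.3084]
orientation: [2.07, 2.363, 0.0]
force: [0.3, 0.4, 0.1]
opening: 0.0443
t: 2.42
tool_pos: [0.5658, -0.2325, 0.3077]
orientation: [-2.064, -2.366, 0.001]
force: [0.1, 0.6, -0.4]
opening: 0.0446
t 2.42 shelf tcp mm [[  -0.  -305.9]] z 0.3077 F shelf [0.19 0.58] -0.45 open 0.0446
turn deg tool axes [-0.08 -0.06 -0.33] shift cm (now axes) [ 0.08 -0.28  9.37] (goal axes) [ 0.09 -0.3   9.37]
```

View pics/wrist1.png

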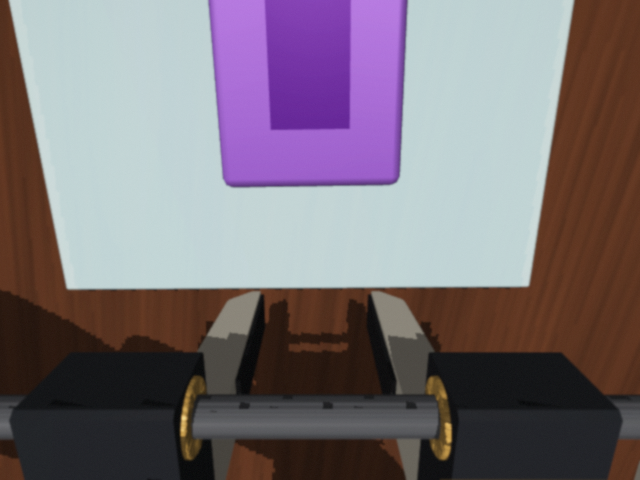

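View pics/top1.png

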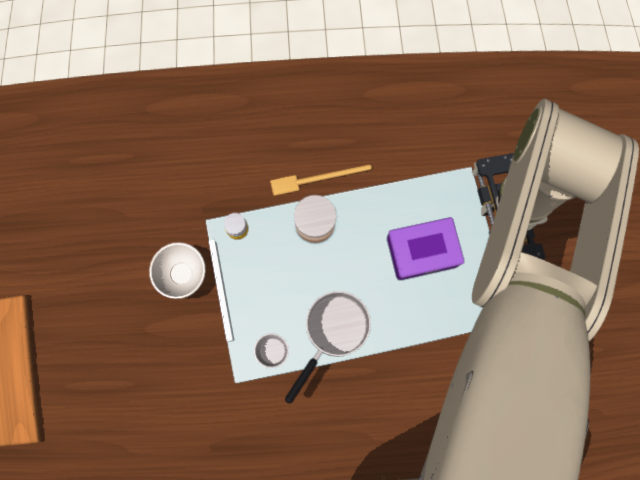

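Run:
```python
from h import *
c=read_camera('wrist')
print('shelf rear corners',loc(px(c,[[66.5,290],[530,287]],.012))*1e3)
print('patch',loc(px(c,[[271,130],[351,129.5]],.067))*1e3)
print('lid sides at v=120',loc(px(c,[[217.5,120],[402.5,120]],.062))*1e3)
crop(c,190,60,240,150,3.3,'w1c.png')
s=read_camera('side')
print('side-cam jar/pan', )
crop(s,190,215,190,110,4,'s1c.png')
```

```text
shelf rear corners [[-177.86665608 -347.19084122]
 [ 152.01424808 -347.39345694]]
patch [[ -22.21390732 -235.19956929]
 [  18.39846071 -235.26340854]]
lid sides at v=120 [[ -50.10798192 -230.25132688]
 [  45.26766525 -230.97767429]]
side-cam jar/pan
```

View pics/s1c.png

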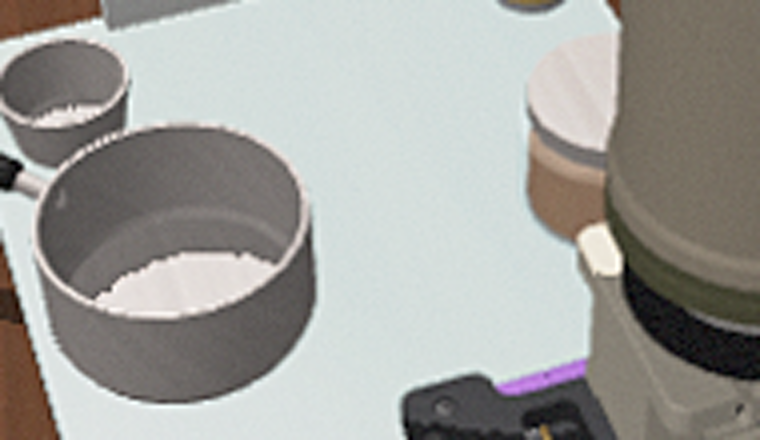

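View pics/w1c.png

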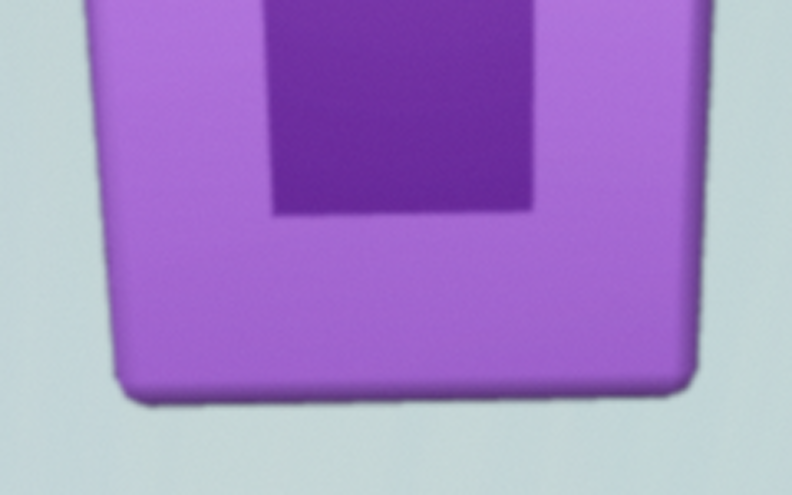

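Seen from the wrist, the box's rear edge is square to the shelf edge, and the box sits about 3.5 mm on the pan side of the gap line. I'll descend behind it.

```bash
python3 -m creep '[[[0,-0.1,1.5],[0,0,-0.3]],[[0,-0.1,2],[0,0,0]],[[0,-0.1,2],[0,0,0]],[[0,0,2],[0,0,0]],[[0,0,1.5],[0,0,0]],[[0,0,0.4],[0,0,0]],[[0,0,0],[0,0,0]],[[0,0,0],[0,0,0]]]'
python3 -m creep '[[[0.5,0,0],[0,0,0]],[[0.5,0,0],[0,0,0]],[[0.5,0,0],[0,0,0]],[[0.5,0,0],[0,0,0]],[[0.3,0,0],[0,0,0]],[[0.3,0,0],[0,0,0]],[[0.2,0,0],[0,0,0]],[[0,0,0],[0,0,0]]]'
python3 -c "
from h import *
goal(-.003,-.265,.214)
for n in ('wrist',):
  c=read_camera(n); cv2.imwrite('pics/%s2.png'%n,c['img'][:,:,::-1])"
```

```text
t: 3.28
tool_pos: [0.562, -0.2356, 0.2157]
orientation: [2.06, 2.371, 0.0]
force: [1.2, 0.5, 0.6]
opening: 0.0449
t: 3.95
tool_pos: [0.5581, -0.2065, 0.2147]
orientation: [-2.058, -2.374, 0.0]
force: [-0.7, 0.3, 0.1]
opening: 0.0447
t 3.95 shelf tcp mm [[  -4.1 -279. ]] z 0.2147 F shelf [-0.61  0.37] 0.12 open 0.0447
turn deg tool axes [-0.01 -0.01  0.01] shift cm (now axes) [1.4  0.11 0.07] (goal axes) [1.4  0.11 0.07]
```

View pics/wrist2.png

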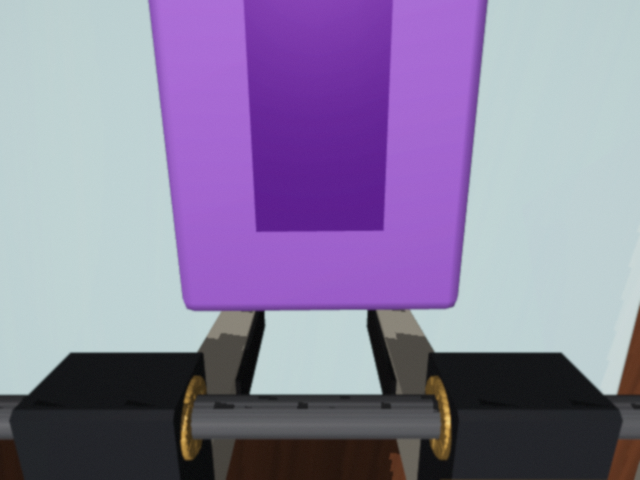

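```bash
python3 -m creep '[[[0.4,0,0],[0,0,0]],[[0.4,0,0],[0,0,0]],[[0.4,0,0],[0,0,0]],[[0.4,0,0],[0,0,0]],[[0.4,0,0],[0,0,0]],[[0.3,0,0],[0,0,0]],[[0,0,0],[0,0,0]]]'
python3 -c "
from h import *
goal(-.003,-.265,.214)
for n in ('wrist','top','side'):
  c=read_camera(n); cv2.imwrite('pics/%s3.png'%n,c['img'][:,:,::-1])
  if n!='wrist': crop(c,*((370,180,130,120,5) if n=='top' else (270,270,150,130,5)),n+'3c.png')"
```

```text
t: 4.58
tool_pos: [0.5548, -0.1835, 0.2148]
orientation: [-2.058, -2.373, -0.0]
force: [0.6, -0.1, -0.0]
opening: 0.0447
t 4.58 shelf tcp mm [[  -4.  -255.8]] z 0.2148 F shelf [ 0.56 -0.22] -0.01 open 0.0447
turn deg tool axes [-0.   -0.02  0.01] shift cm (now axes) [-0.92  0.1   0.07] (goal axes) [-0.92  0.1   0.08]
```

View pics/wrist3.png

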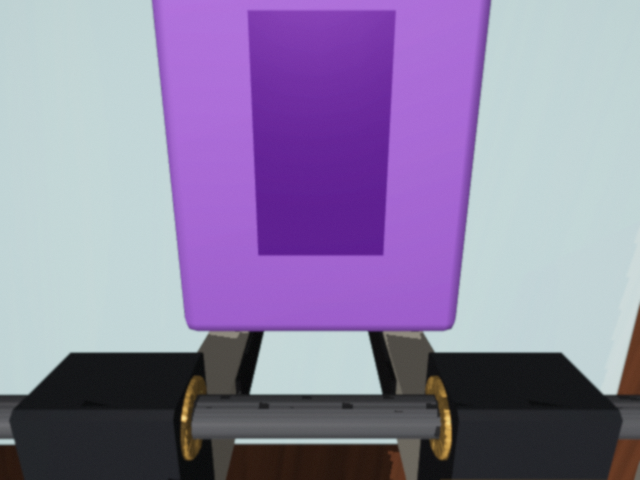

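View pics/top3c.png

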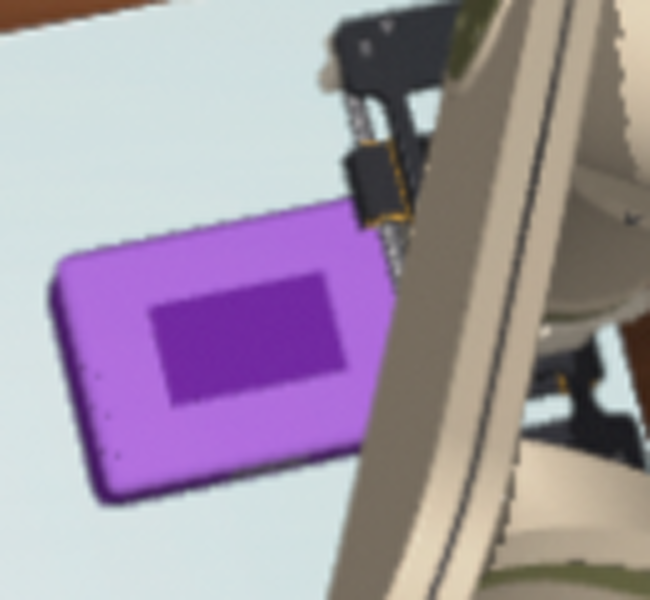

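View pics/side3c.png

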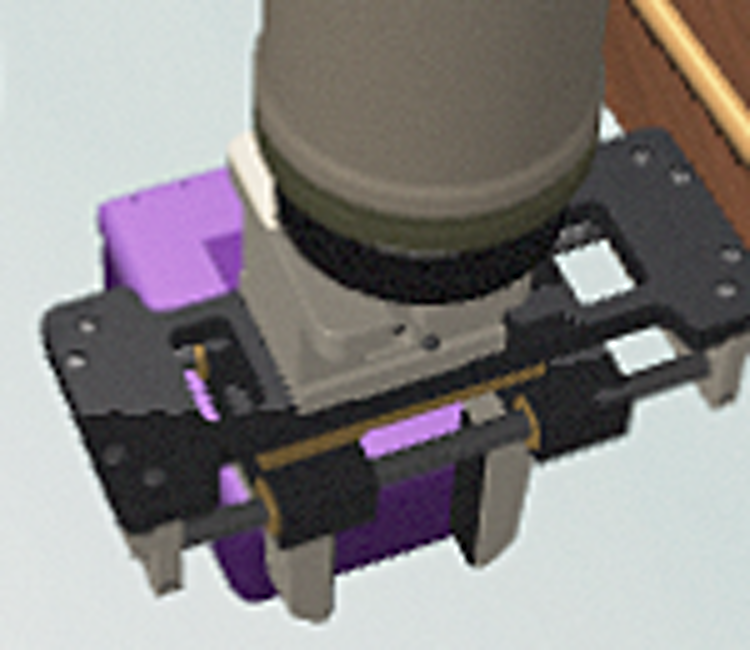

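Run:
```python
from h import *
def rep(n,uv,z):
    c=read_camera(n); l=loc(px(c,uv,z))*1e3
    d=(l[0]-l[1])+(l[3]-l[2]); print(n,'c',l.mean(0).round(1),'yaw(+ = ccw)',np.degrees(np.arctan2(-d[0],d[1])).round(2),l.round(1).tolist())
# order: front-left.. front-right(+x)-> [front a, rear a, rear b, front b]
rep('wrist',[[248,10.5],[258.5,255.5],[384,255.5],[395.5,10]],.067)
rep('top',np.array([[149,309],[172,406],[0,0]])[[0,0,0,0]]/5*0+np.array([[172,406],[347,369],[324,271],[149,309]])/5+[370,180],.067)
```

```text
wrist c [  -1.  -183.1] yaw(+ = ccw) 0.11 [[-21.0, -148.1], [-21.0, -218.1], [19.1, -218.1], [18.7, -148.0]]
top c [  -3.6 -182.3] yaw(+ = ccw) 0.24 [[-23.0, -147.3], [-23.0, -216.8], [16.0, -217.6], [15.4, -147.6]]
```

The box is in contact with the fingers, yaw is about 0, and its offset is about -3 mm. I'll steer it 3° towards +x for about 60 mm and then straighten.

```bash
python3 -m creep '[[[0.5,0,0],[0,0,1]],[[0.5,0,0],[0,0,1]],[[0.5,0,0],[0,0,1]],[[0.5,0,0],[0,0,0]],[[0.5,0,0],[0,0,0]],[[0.5,0,0],[0,0,0]],[[0.5,0,0],[0,0,0]],[[0.3,0,0],[0,0,0]],[[0,0,0],[0,0,0]]]'
python3 -c "
from h import *
goal(-.003,-.265,.214)
for n in ('wrist','top'):
  c=read_camera(n); cv2.imwrite('pics/%s4.png'%n,c['img'][:,:,::-1])
  if n!='wrist': crop(c,*((300,180,180,150,4.4)),n+'4c.png')"
```

```text
t: 5.58
tool_pos: [0.5509, -0.1456, 0.2147]
orientation: [-2.119, -2.319, -0.0]
force: [0.3, -0.1, -0.6]
opening: 0.0445
t 5.58 shelf tcp mm [[  -2.5 -217.7]] z 0.2147 F shelf [ 0.24 -0.13] -0.57 open 0.0445
turn deg tool axes [-0.   -0.03 -2.98] shift cm (now axes) [-4.72  0.2   0.07] (goal axes) [-4.73 -0.05  0.07]
```

View pics/wrist4.png

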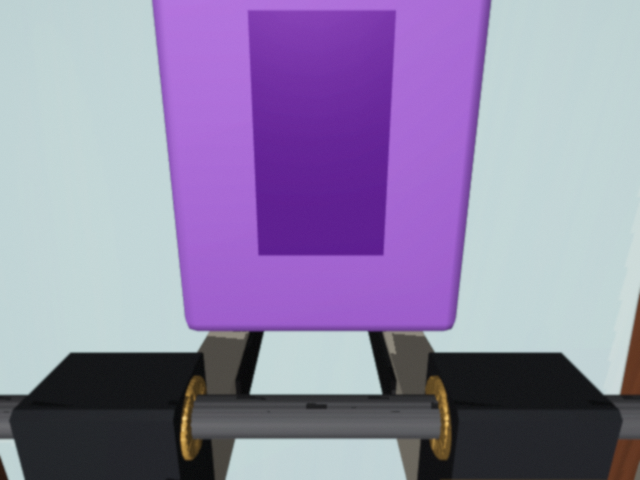

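View pics/top4c.png

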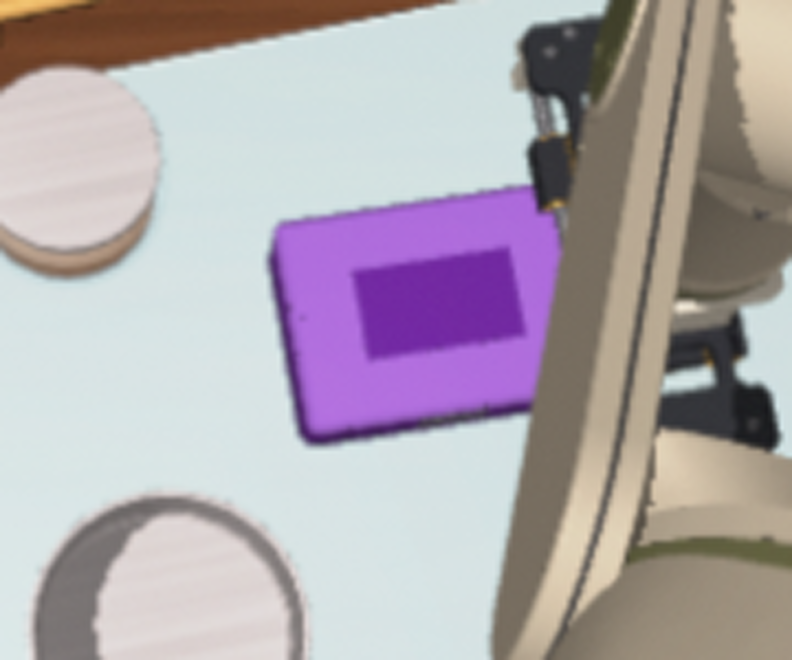

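The box follows the fingers rigidly; the wrist picture hasn't changed. Continuing, then straightening.

```bash
python3 -m creep '[[[0.5,0,0],[0,0,0]],[[0.5,0,0],[0,0,0]],[[0.5,0,0],[0,0,0]],[[0.5,0,0],[0,0,0]],[[0.5,0,0],[0,0,-1]],[[0.5,0,0],[0,0,-1]],[[0.5,0,0],[0,0,-0.98]],[[0.3,0,0],[0,0,0]],[[0,0,0],[0,0,0]]]'
python3 -c "
from h import *
goal(-.001,-.265,.214)
for n in ('wrist','top','side'):
  c=read_camera(n); cv2.imwrite('pics/%s5.png'%n,c['img'][:,:,::-1])
  if n=='top': crop(c,*((280,180,180,190,3)),n+'5c.png')
  if n=='side': crop(c,*((190,200,200,150,4)),n+'5c.png')"
```

```text
t: 6.43
tool_pos: [0.547, -0.1078, 0.2147]
orientation: [-2.058, -2.373, -0.0]
force: [-0.2, -0.4, -0.1]
opening: 0.0447
t 6.43 shelf tcp mm [[  -1.  -179.8]] z 0.2147 F shelf [-0.24 -0.41] -0.1 open 0.0447
turn deg tool axes [-0.02 -0.02  0.01] shift cm (now axes) [-8.52  0.    0.07] (goal axes) [-8.52  0.    0.07]
```

View pics/wrist5.png

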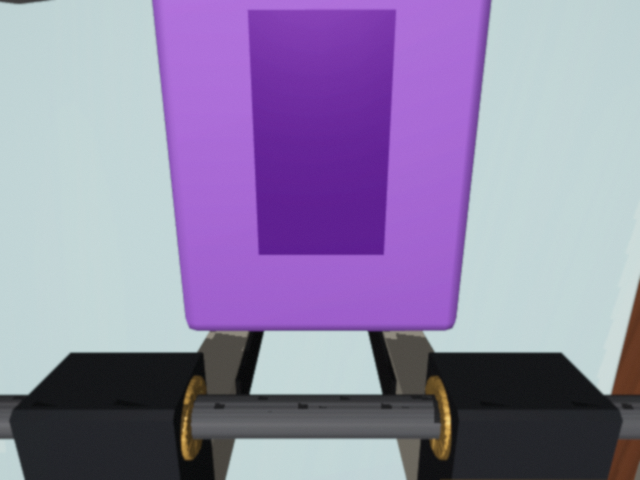

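View pics/top5c.png

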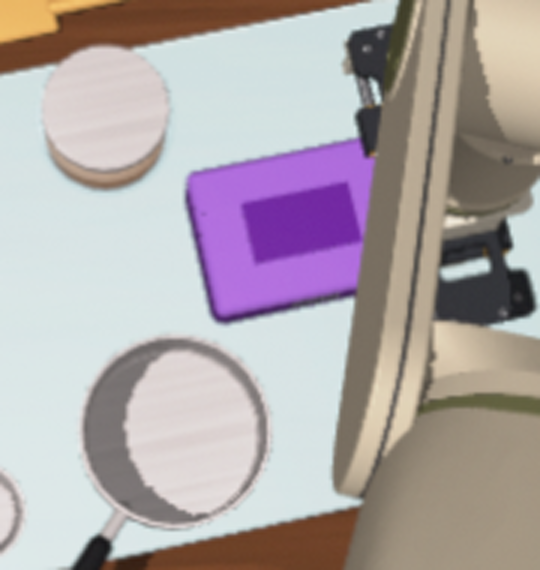

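View pics/side5c.png

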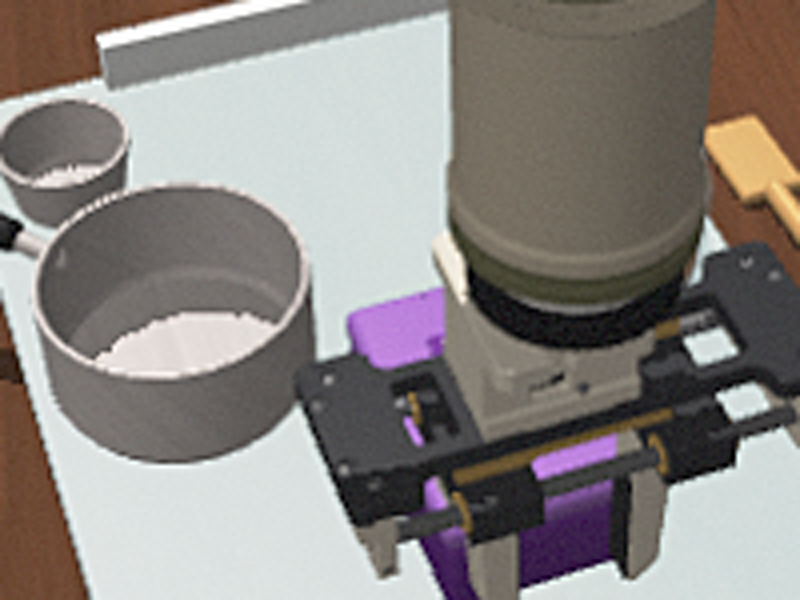

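Run:
```python
from h import *
c=read_camera('top')
f=lambda a: np.array(a)/3+[280,180]
l=loc(px(c,f([[255,264],[361,241],[348,183],[242,204]]),.067))*1e3
d=(l[0]-l[1])+(l[3]-l[2]); print('box',l.mean(0),np.degrees(np.arctan2(-d[0],d[1])),l.round(1).tolist())
print('pan',loc(px(c,f([175,432.5]),.072))*1e3,'jar',loc(px(c,f([105.5,109]),.077))*1e3)
# lid side edges: line through lid edge points at mid-length
print('lid sides',loc(px(c,f([[275,155.5],[282,309]]),.06))*1e3)
# front edge
print('front',loc(px(c,f([[187.5,185],[212,315]]),.06))*1e3)
```

```text
box [  -0.61011042 -105.89372389] -0.04083742733467984 [[-20.2, -71.1], [-19.7, -140.1], [18.5, -140.8], [19.0, -71.6]]
pan [[-113.29268821    0.92213287]] jar [[94.85037689  0.81672013]]
lid sides [[  46.91749862 -100.25947319]
 [ -50.7017659   -82.26060143]]
front [[ 39.51229701 -41.10554442]
 [-45.28939005 -38.22793072]]
```

The box is within about 1 mm of the gap line and has no yaw. I'll push on and check the clearances with the wrist camera.

```bash
python3 -m creep '[[[0.5,0,0],[0,0,0]],[[0.5,0,0],[0,0,0]],[[0.5,0,0],[0,0,0]],[[0.5,0,0],[0,0,0]],[[0.5,0,0],[0,0,0]],[[0.5,0,0],[0,0,0]],[[0.5,0,0],[0,0,0]],[[0.5,0,0],[0,0,0]],[[0.5,0,0],[0,0,0]],[[0.3,0,0],[0,0,0]],[[0,0,0],[0,0,0]]]'
python3 -c "
from h import *
goal(-.001,-.265,.214)
for n in ('wrist','top'):
  c=read_camera(n); cv2.imwrite('pics/%s6.png'%n,c['img'][:,:,::-1])
  if n=='top': crop(c,*((280,180,150,190,3)),n+'6c.png')"
```

```text
t: 7.55
tool_pos: [0.5402, -0.0603, 0.2147]
orientation: [-2.058, -2.373, -0.0]
force: [0.1, 0.3, -0.3]
opening: 0.0449
t 7.55 shelf tcp mm [[  -1.  -131.8]] z 0.2147 F shelf [0.14 0.29] -0.32 open 0.0449
turn deg tool axes [-0.01 -0.03 -0.  ] shift cm (now axes) [-13.32   0.     0.06] (goal axes) [-13.32   0.     0.07]
```

View pics/wrist6.png

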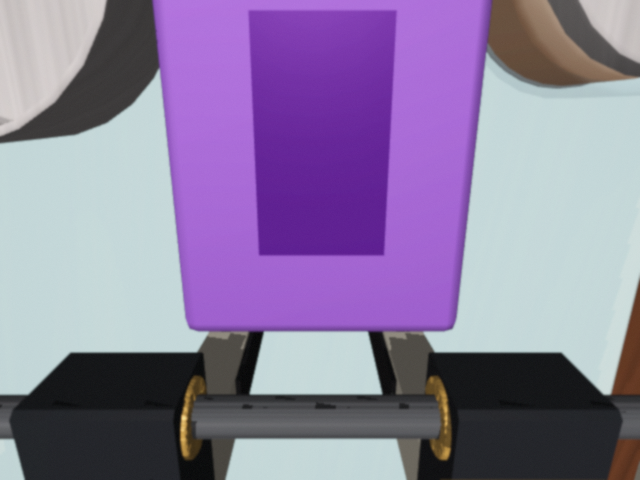

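View pics/top6c.png

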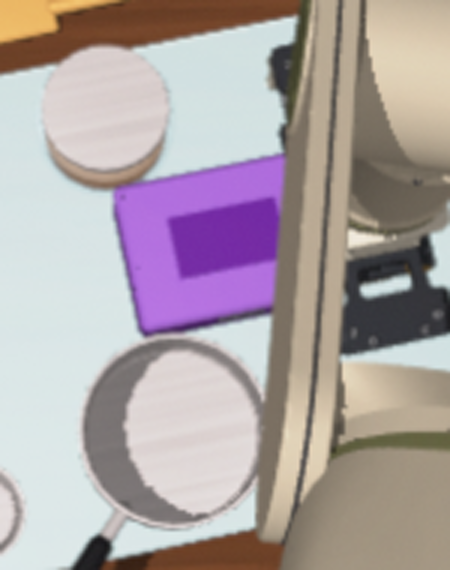

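Run:
```python
from h import *
c=read_camera('wrist'); im=c['img'][:,:,::-1].copy()
a=np.linspace(0,2*np.pi,721)
for (x,r,z,col) in ((-.1115,.06,.072,(0,0,255)),(-.1115,.06,.012,(0,255,255)),(.0965,.045,.077,(0,0,255)),(.0965,.045,.012,(0,255,255))):
    for dx,dy,k in ((0,0,1),):
        p=proj(c,[wor(x+dx+r*np.cos(t),dy+r*np.sin(t),z) for t in a]).astype(int)
        for u in p:
            if 0<=u[0]<640 and 0<=u[1]<480: im[u[1],u[0]]=col
cv2.imwrite('pics/w6o.png',im)
```

```text
(no output)
```

View pics/w6o.png

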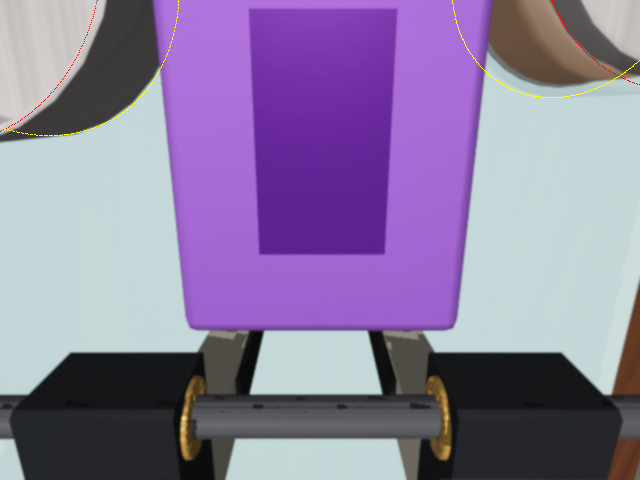

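Clearance shows on both sides, with the box at most about 1 mm off towards the jar. I'll carry on straight.

```bash
python3 -m creep '[[[0.5,0,0],[0,0,0]],[[0.5,0,0],[0,0,0]],[[0.5,0,0],[0,0,0]],[[0.5,0,0],[0,0,0]],[[0.5,0,0],[0,0,0]],[[0.5,0,0],[0,0,0]],[[0.5,0,0],[0,0,0]],[[0.5,0,0],[0,0,0]],[[0.5,0,0],[0,0,0]],[[0.3,0,0],[0,0,0]],[[0,0,0],[0,0,0]]]'
python3 -c "
from h import *
goal(-.001,-.265,.214)
for n in ('wrist','top'):
  c=read_camera(n); cv2.imwrite('pics/%s7.png'%n,c['img'][:,:,::-1])
  if n=='top': crop(c,*((200,180,200,190,3)),n+'7c.png')"
```

```text
t: 8.62
tool_pos: [0.5335, -0.0128, 0.2148]
orientation: [-2.058, -2.373, -0.001]
force: [-0.0, 0.0, -0.7]
opening: 0.045
t 8.62 shelf tcp mm [[ -0.9 -83.8]] z 0.2148 F shelf [0.   0.04] -0.69 open 0.045
turn deg tool axes [ 0.01 -0.02 -0.  ] shift cm (now axes) [-1.812e+01 -1.000e-02  7.000e-02] (goal axes) [-1.812e+01 -1.000e-02  8.000e-02]
```

View pics/wrist7.png

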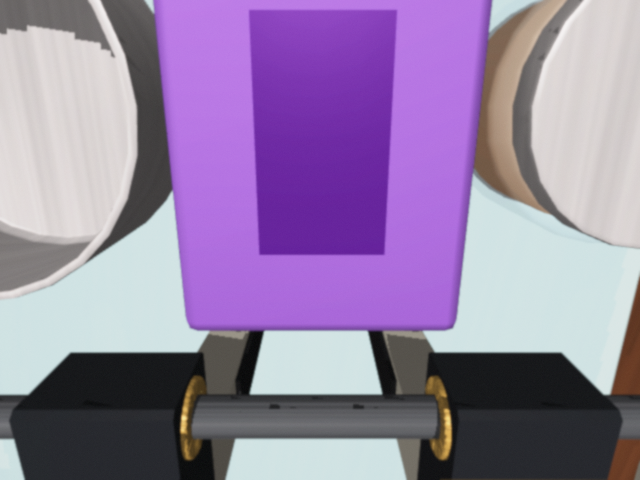

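View pics/top7c.png

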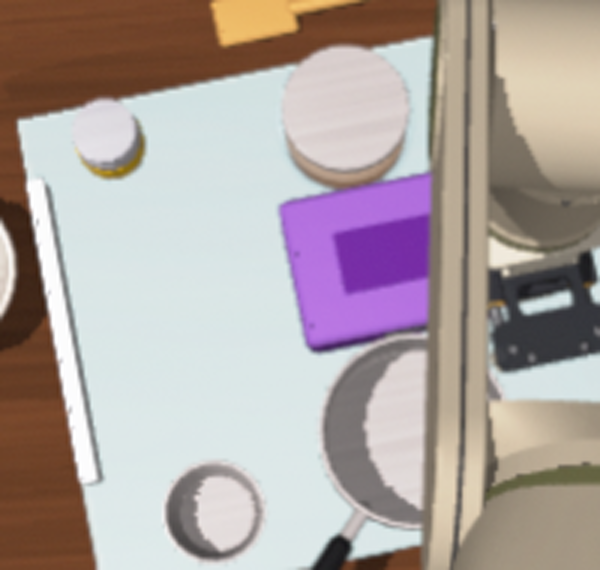

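Run:
```python
from h import *
c=read_camera('wrist')
print('pan rim',loc(px(c,[138,125],.072))*1e3,'jar lid',loc(px(c,[[513,125],[513,125]],[.077,.065]))*1e3,'box sides',loc(px(c,[[168.5,125],[479,125]],.06))*1e3,
 'patch',loc(px(c,[[249.5,10.5],[259.5,255],[385,255],[396.5,10]],.067)).mean(0)*1e3)
```

```text
pan rim [[-49.1742309   -5.71615644]] jar lid [[53.37046051 -5.58536195]
 [58.80435876 -6.04522194]] box sides [[-44.69140961  -6.16821976]
 [ 50.63854568  -6.22278491]] patch [  2.51495169 -11.05865087]
```

Measured: the gap centre is at 2.1 mm and the box centre at 2.5–3.0 mm in the same wrist view, so it is within 1 mm. Continuing.

```bash
python3 -m creep '[[[0.5,0,0],[0,0,0]],[[0.5,0,0],[0,0,0]],[[0.5,0,0],[0,0,0]],[[0.5,0,0],[0,0,0]],[[0.5,0,0],[0,0,0]],[[0.5,0,0],[0,0,0]],[[0.5,0,0],[0,0,0]],[[0.5,0,0],[0,0,0]],[[0.5,0,0],[0,0,0]],[[0.5,0,0],[0,0,0]],[[0.5,0,0],[0,0,0]]]'
python3 -m creep '[[[0.5,0,0],[0,0,0]],[[0.5,0,0],[0,0,0]],[[0.5,0,0],[0,0,0]],[[0.5,0,0],[0,0,0]],[[0.5,0,0],[0,0,0]],[[0.5,0,0],[0,0,0]],[[0.5,0,0],[0,0,0]],[[0.5,0,0],[0,0,0]],[[0.5,0,0],[0,0,0]],[[0.3,0,0],[0,0,0]],[[0,0,0],[0,0,0]]]'
python3 -c "
from h import *
goal(-.001,.062,.214)
for n in ('wrist','top','side'):
  c=read_camera(n); cv2.imwrite('pics/%s8.png'%n,c['img'][:,:,::-1])
  if n=='top': crop(c,*((200,180,200,190,3)),n+'8c.png')
  if n=='side': crop(c,*((150,150,200,150,4)),n+'8c.png')"
```

```text
t: 9.68
tool_pos: [0.5259, 0.0413, 0.2149]
orientation: [2.059, 2.373, 0.0]
force: [0.6, -4.1, 3.4]
opening: 0.0449
t: 10.6
tool_pos: [0.5188, 0.0893, 0.2145]
orientation: [-2.058, -2.373, -0.0]
force: [0.2, 1.1, -0.1]
opening: 0.0447
t 10.6 shelf tcp mm [[-1.1 19.3]] z 0.2145 F shelf [0.37 1.04] -0.15 open 0.0447
turn deg tool axes [-0.03 -0.05 -0.01] shift cm (now axes) [4.27 0.01 0.05] (goal axes) [4.27 0.01 0.05]
```

View pics/wrist8.png

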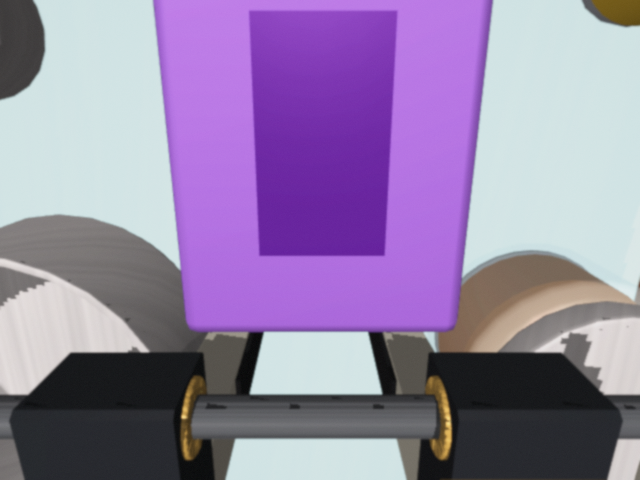

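View pics/top8c.png

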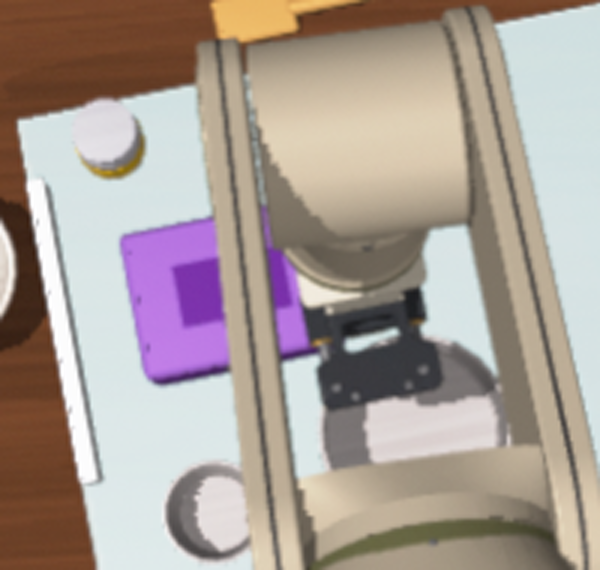

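View pics/side8c.png

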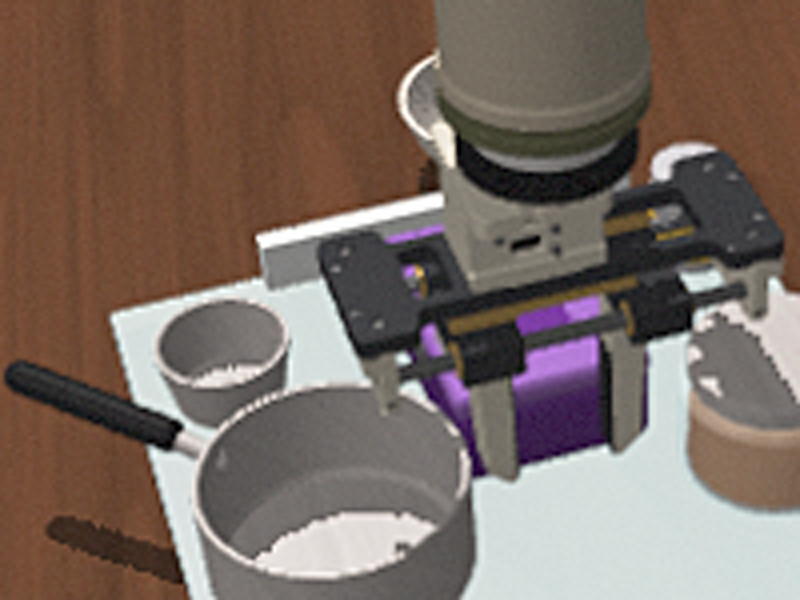

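```bash
python3 - <<'E'
from h import *
c=read_camera('top')
f=lambda a: np.array(a)/3+[200,180]
print('patch front',loc(px(c,f([[184,327],[173,266]]),.067))*1e3)
print('strip near face top ends',loc(px(c,f([[46,180],[99,480]]),.042))*1e3)
E
python3 -m creep '[[[0.5,0,0],[0,0,0]],[[0.5,0,0],[0,0,0]],[[0.5,0,0],[0,0,0]],[[0.5,0,0],[0,0,0]],[[0.5,0,0],[0,0,0]],[[0.5,0,0],[0,0,0]],[[0.5,0,0],[0,0,0]],[[0.3,0,0],[0,0,0]],[[0,0,0],[0,0,0]]]'
python3 -c "
from h import *
goal(-.001,.062,.214)"
```

```text
patch front [[-19.43200205 127.73126263]
 [ 19.88712055 127.23622187]]
strip near face top ends [[  97.02196701  199.29458229]
 [-100.39882618  200.18137216]]
t: 11.55
tool_pos: [0.5136, 0.1268, 0.2148]
orientation: [-2.058, -2.373, -0.001]
force: [-0.5, -0.1, -0.3]
opening: 0.0445
t 11.55 shelf tcp mm [[-0.9 57.2]] z 0.2148 F shelf [-0.55  0.01] -0.26 open 0.0445
turn deg tool axes [ 0.01 -0.02  0.  ] shift cm (now axes) [ 0.48 -0.01  0.08] (goal axes) [ 0.48 -0.01  0.08]
```

About 5 mm remains, so I'll approach gently.

```bash
python3 -m creep '[[[0.1,0,0],[0,0,0]],[[0.1,0,0],[0,0,0]],[[0.1,0,0],[0,0,0]]]' | grep -E 'force|tool_pos'
python3 -m creep '[[[0.05,0,0],[0,0,0]],[[0.05,0,0],[0,0,0]]]'| grep -E 'force|tool_pos'
python3 -m creep '[[[0.05,0,0],[0,0,0]],[[0.05,0,0],[0,0,0]]]'| grep -E 'force|tool_pos'
python3 -c "
from h import *
goal(-.001,.062,.214)
c=read_camera('side');crop(c,200,160,150,110,5,'side9c.png')
c=read_camera('top');crop(c,200,180,150,150,4,'top9c.png')"
```

```text
tool_pos: [0.5135, 0.1288, 0.2149]
force: [0.1, -2.6, 0.5]
tool_pos: [0.5133, 0.1298, 0.2149]
force: [-0.0, -2.8, 1.2]
tool_pos: [0.5132, 0.1308, 0.2149]
force: [-0.2, -3.4, 1.8]
t 12.13 shelf tcp mm [[-0.8 61.3]] z 0.2149 F shelf [-0.67 -3.31] 1.77 open 0.0449
turn deg tool axes [ 0.02  0.01 -0.05] shift cm (now axes) [ 0.07 -0.02  0.09] (goal axes) [ 0.07 -0.02  0.09]
```

View pics/top9c.png

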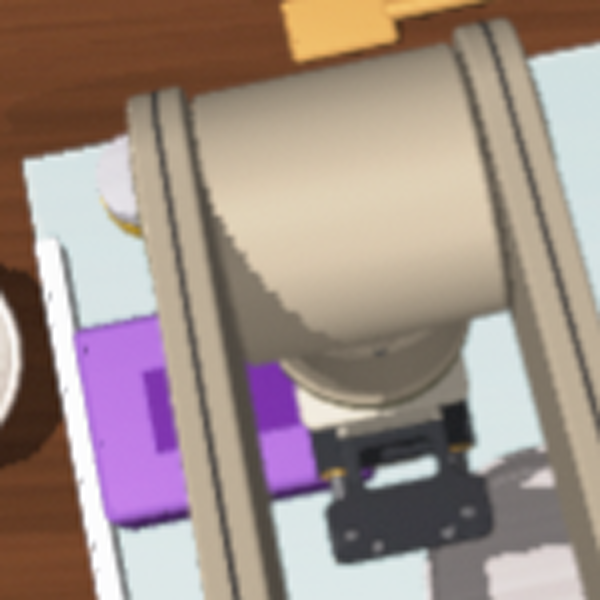

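```bash
for i in 1; do python3 -m creep '[[[0.05,0,0],[0,0,0]],[[0.05,0,0],[0,0,0]]]'| grep -E 'force|tool_pos'; done
python3 -m creep '[[[0.05,0,0],[0,0,0]],[[0.05,0,0],[0,0,0]]]'| grep -E 'force|tool_pos'
```

```text
tool_pos: [0.5131, 0.1315, 0.2149]
force: [2.1, -8.1, 0.8]
tool_pos: [0.5132, 0.1318, 0.2149]
force: [3.7, -13.5, 2.6]
```

It's seated against the stop: force rose from 3 to 14 N with no further travel. Backing off and rising.

```bash
python3 -m creep '[[[-0.2,0,0],[0,0,0]],[[-0.4,0,0],[0,0,0]],[[-0.6,0,0],[0,0,0]],[[-0.6,0,0],[0,0,0]],[[-0.4,0,0],[0,0,0]],[[0,0,0],[0,0,0]],[[0,0,-1],[0,0,0]],[[0,0,-2],[0,0,0]],[[0,0,-3],[0,0,0]],[[0,0,-3],[0,0,0]],[[0,0,-3],[0,0,0]],[[0,0,-3],[0,0,0]]]'
python3 -m creep '[[[-3.5,0,0],[0,0,0]],[[-3.5,0,0],[0,0,0]],[[-3.5,0,0],[0,0,0]],[[-3.5,0,0],[0,0,0]],[[-3.5,0,0],[0,0,0]],[[-3.5,0,0],[0,0,0]],[[-3.5,0,0],[0,0,0]],[[-2,0,0],[0,0,0]],[[0,0,0],[0,0,0]],[[0,0,0],[0,0,0]]]'
python3 -c "
from h import *
goal(-.001,.062,.214)
c=read_camera('side');crop(c,140,150,200,150,4,'side10c.png')
c=read_camera('top');crop(c,190,170,200,200,3,'top10c.png')"
```

```text
t: 13.57
tool_pos: [0.5155, 0.1114, 0.3671]
orientation: [2.059, 2.373, 0.001]
force: [1.8, -1.4, 0.4]
opening: 0.0445
t: 14.4
tool_pos: [0.5531, -0.152, 0.3653]
orientation: [-2.062, -2.37, -0.001]
force: [0.4, 0.3, -0.7]
opening: 0.0444
t 14.4 shelf tcp mm [[  -1.2 -224.4]] z 0.3653 F shelf [0.44 0.23] -0.69 open 0.0444
turn deg tool axes [ 0.02 -0.02 -0.16] shift cm (now axes) [28.63 -0.06 15.14] (goal axes) [2.864e+01 2.000e-02 1.513e+01]
```

View pics/top10c.png

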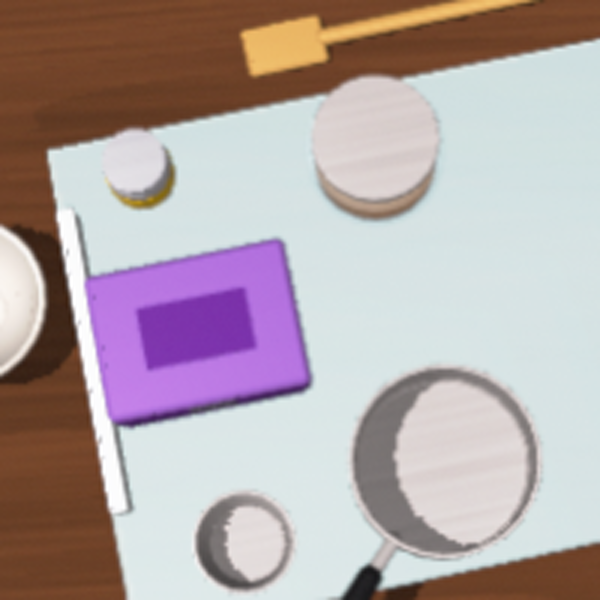

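View pics/side10c.png

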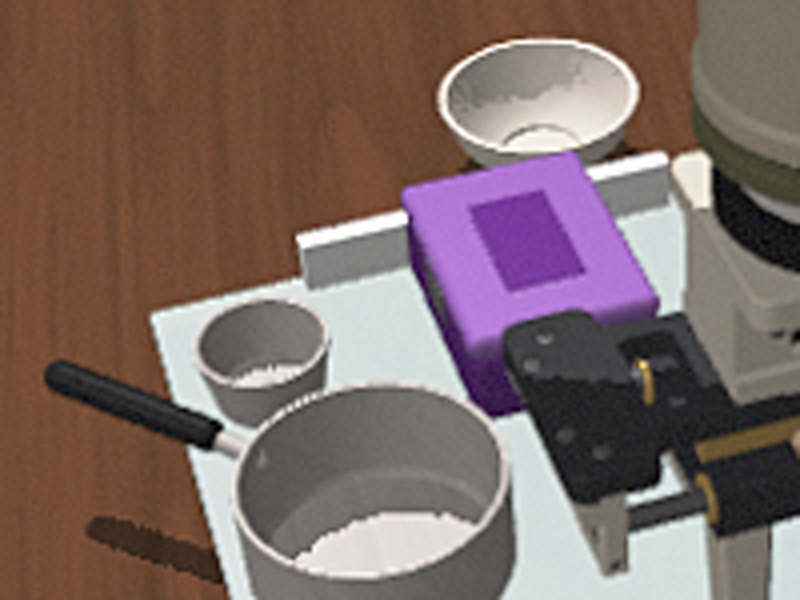

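Run:
```python
from h import *
c=read_camera('top'); s=read_camera('side')
def rep(c,uv):
    l=loc(px(c,uv,.067))*1e3
    d=(l[0]-l[1])+(l[3]-l[2]); print(l.mean(0).round(1),np.degrees(np.arctan2(-d[0],d[1])).round(2))
f=lambda a: np.array(a)/3+[190,170]
rep(c,f([[149,369.5],[256.5,346.5],[245,288],[136,309]]))
rep(s,np.array([[469,207],[512,293],[586,271],[545,190]])/4+[140,150])
print('strip',loc(px(c,f([[73,208],[130,511]]),.042))*1e3)
# others before/after
a=cv2.imread('pics/top0.png').astype(int); b=c['img'][:,:,::-1].astype(int)
d=np.abs(a-b).max(2)>40
for n,(x0,y0,x1,y1) in dict(katori=(252,330,292,370),tin=(220,210,250,242),bowl=(145,238,208,300),spoon=(265,160,375,198)).items(): print(n,d[y0:y1,x0:x1].sum())
```

```text
[  0.6 135. ] -0.04
[  2.5 133.3] -0.26
strip [[  98.73891773  200.99833736]
 [-101.14055607  199.6760711 ]]
katori 0
tin 0
bowl 0
spoon 0
```

```bash
python3 -c "
from plant import *
print(close_job())"
```

```text
the job is handed in; nothing more can be done
None
```

I pushed the lunchbox lengthwise through the gap until its leading end rested against the white stop strip, then moved the arm back and up, clear of everything. I handed the job in at about 14.5 s; no verdict is reported.

- **Method:** I pushed with two part-closed fingers on its rear end. A slight 3° steer on the way took out its 3 mm starting offset, and it passed the gap within about 1 mm of centre.
- **At the stop:** the push force rose from about 3 N to 14 N and the box stopped advancing, which is how I know it is seated.
- **Last checks:** the top camera puts the lunchbox centre 135 mm past the gap, as it should be, with yaw under 0.1°. It sits 1 to 2 mm from the middle of the strip, on the jar's side.
- **Other objects:** before-and-after top pictures show no change around the cup, tin, bowl or spoon.
- **Disagreements:** the side camera read (2.5, 133.3) mm and -0.26°, against the top camera's (0.6, 135.0) mm and -0.04°. That is within the roughly 2 mm calibration. No check failed.

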